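Refill the parts carousel at the board assembly bench

ROBOT

A 6-joint arm with a two-finger parallel gripper is mounted at the origin on the work surface. World frame = base frame: x ahead of the robot, y to its left, z up, the work surface at z = 0. Lengths are in m, angles in rad, forces in N, time in s.
With the tool pointing down it reaches from about 0.425 to 0.95 m from the base axis. Payload 3.5 kg.
Tool frame: the origin (TCP) lies on the centre line of the jaws, within the pads' length; the fingertips stand 25 mm ahead of it and the grasp point (between the pads) lies 6 mm ahead of it; z points along the fingers, y is the line along which they close (so a half turn about z gives the same grasp; the last joint's range is limited). The gripper opens to 85 mm and grips with 20 to 120 N. Pads are 22 mm wide; open, the fingers measure 114 mm over their backs; the gripper's body (76 mm by 85 mm) begins 54 mm behind the grasp point. The pads swing forward as they close: fully open they stand 13 mm farther back than shut.
Start: joints at [-1.318, 0.286, 1.577, -0, 1.279, -0.15], TCP at [0.265, -0.621, 0.256] pointing down, gripper open.
Joint ranges: [-2.77, 2.77], [-0.9, 2.22], [0.21, 2.48], [-1.53, 4.67], [0.24, 2.81], [-2.84, 2.84]. Speed limits (rad/s): [2.79, 2.79, 3.14, 3.14, 3.14, 3.14].

INTERFACE

Orientations are given as [roll, pitch, yaw] about the fixed x, y, z axes, in that order (R = Rz(yaw) Ry(pitch) Rx(roll)).
In Python, from rig import env, vision, order gives the robot as it stands.
- The arm moves only by the tool send_rows, never from a script. Its argument "motion" is a list of rows, each a list of 6 numbers: the shift along the tool's x, y, z in m, then the turn, a rotation vector about the tool's x, y, z in rad. In form: [[dx, dy, dz, wx, wy, wz], ...]. A call has 1 to 5 rows; each row shifts and turns the commanded pose from where the row before left it, along the tool's axes as they then stand; what a row does not reach is not made up. A row lasts 1/8 s, in which the tool goes at most 62.5 mm and 10.7 degrees, less where a joint would pass 70% of its speed; a pose out of reach is approached as far as the arm can. A call is refused whole if a number of a shift passes 0.0625 or a number of a turn 0.188, either way. A call with a gripper value outside its range is refused whole. "jaw" is the closure, from 0 (fully open) to 1 (shut), set as the call begins (left out, the last holds). The fingers move at their own pace and stop on an object; "newtons" is the grip in N (left out, the last holds). Time passes only in rows, so rows that do not move let the fingers close. It gives the time, the measured TCP pose, the force, the opening and the grip force at its end, in the units of the state.
- env.read_state(): the state, without advancing time (a new reading comes with each control period).
- vision.snapshot(name): name is "scene" or "top"; returns a dict with "image" (420x560x3 uint8, blue, green, red), "camera_matrix" (3x3 intrinsics, pixels), "rvec" (rotation vector, rad) and "tvec" (3), from world to camera coordinates, as OpenCV has them. Camera axes: x right, y down, z forward; pixel columns grow to the right and rows downward; lengths in m; the calibration is good to about 2 mm. A picture is of the moment at which its call begins. There is no depth.
- order.hand_in(): hands the job in; it is judged then, once.
The state is a dict: "clock": time; "joints": joint angles; "joint_vel": joint speeds; "effort": joint torques, N m; "position": TCP position; "orientation": TCP orientation; "contact_force": force on the tool from outside, world axes, zero at the start; "moment": the same for the moment, N m; "gripper_width": finger opening in m; "grasp_force": force on a finger pad.
Only numpy, scipy, OpenCV 4.12 (cv2) and the standard library are available. Lean on these libraries where they do the work, as an engineer would, in place of code of your own. Each camera call takes 0.05 s, during which the arm holds its last target. There are 200 camera calls.

TASK

Turn the parts carousel one click clockwise (seen from above) so that its empty yellow compartment stops at the red mark, then lift the orange scoop, tip all six blue capacitors into that compartment, and set the scoop back upright on its white mat. Then turn the carousel one more click clockwise, so that the filled compartment stands at the blue mark, without turning it past that mark or backwards from its starting place. Leave the boards, the white box and the red cup where they are.

Things in the scene. Friction and masses are not known exactly. Their poses are not given: they have to be found in the camera images.
- carousel: Fixed round black base (330 mm across, 18 mm high) of a parts carousel; origin on its vertical axis, on the table. Two upright blocks, 40 mm wide, 60 mm high, stand at 178 to 222 mm from the axis: red (fill mark) toward this frame's -x, blue (pick mark) 60 deg clockwise of it from above, toward (-0.5, 0.866, 0). Does not turn with the rotor.
- rotor (a joint): Angle of the white round tray (radius 170 mm, rim at z 80 mm, six compartments). Grows clockwise from above; clicks every 1.047 rad (60 deg); 0.35 N m carries it over; let go within half a click it pulls into the nearest click. Yellow compartment: near 0 (start) one click before the red mark, 1.047 at red, 2.094 at blue.
- bar_grip (a point): Centre of the turning bar, on the carousel's axis, 130 mm above the table. Level black bar 110 mm long, 18 wide, 34 high, on a 24 mm shaft over the 45 mm radius hub (top z 80 mm). Turns with the rotor; its yellow end points to the yellow compartment: along (-0.5, -0.866, 0) of this point's (the rotor's) frame, which equals the carousel's at joint 0.
- slot (a point): Middle of the floor of the empty yellow compartment, 110 mm from the axis; floor z 28 mm, walls to z 80 mm. It spans 60 deg, from 45 to 166 mm radius (120 mm wide in the middle). Turns with the rotor, axes as the rotor's. The other compartments hold fixed parts.
- wall_a (a point): Yellow dividing wall on the clockwise side of the yellow compartment. Origin on the carousel's axis at table height, x points outward along the wall, y into the yellow compartment, z up.
- wall_b (a point): Yellow dividing wall on the other side of the yellow compartment. Origin on the carousel's axis at table height, x points outward along the wall, -y into the yellow compartment, z up.
- mat: White flat mat, 160 x 190 x 4 mm, fixed to the table, the scoop's place. Origin at the centre of its underside.
- scoop: Loose orange scoop, about 120 g: trough 66 mm long (x), 142 wide over the top (y), 36 high; floor 62 wide, 6 mm above the underside; long sides (+y, -y) slope out at 35 deg above level to lips at y +-71, z 32 mm, so it pours to either side when rolled about x by 55 deg or more. Black handle along -x. Origin: centre of the trough's underside, z up.
- scoop_grip (a point): Middle of the scoop's black handle, 82 mm from the trough's centre in the scoop's -x and 33 mm above its underside. The handle is 85 mm long (x), 16 mm wide (y), 26 mm high.
- cap0_center (a point): Centre of a loose blue capacitor: cylinder 20 mm in diameter, 26 mm long, 14 g, lying in the scoop at the start, its axis along the scoop's x. Six in all.
- cap1_center (a point): Centre of a loose blue capacitor: cylinder 20 mm in diameter, 26 mm long, 14 g, lying in the scoop at the start, its axis along the scoop's x. Six in all.
- cap2_center (a point): Centre of a loose blue capacitor: cylinder 20 mm in diameter, 26 mm long, 14 g, lying in the scoop at the start, its axis along the scoop's x. Six in all.
- cap3_center (a point): Centre of a loose blue capacitor: cylinder 20 mm in diameter, 26 mm long, 14 g, lying in the scoop at the start, its axis along the scoop's x. Six in all.
- cap4_center (a point): Centre of a loose blue capacitor: cylinder 20 mm in diameter, 26 mm long, 14 g, lying in the scoop at the start, its axis along the scoop's x. Six in all.
- cap5_center (a point): Centre of a loose blue capacitor: cylinder 20 mm in diameter, 26 mm long, 14 g, lying in the scoop at the start, its axis along the scoop's x. Six in all.
- boards: Bystander: stack of yellow circuit boards, 100 x 80 mm, 43 mm high. Origin: centre of underside.
- white_box: Bystander: small white box 75 x 75 x 35 mm. Origin: centre of underside.
- can: Bystander: empty red cup, 68 mm across, 90 mm high. Origin: centre of underside.
Not all that is in view belongs to the job. Several things have the shape of the mat; the one meant has the colours described above.

How it is judged:
On the way, in this order (a step that is already met when the one before it is completed fails the run):
1. the yellow compartment rests in its click at the red mark, the bar released, the scoop still on its mat (value of joint rotor between 0.9672 and 1.1272 rad and velocity of joint rotor between -0.1 and 0.1 rad/s and contact force between the fingers and carousel below 0.05 N and horizontal distance between scoop and mat below 0.06 m and height (world z) of scoop below 0.012 m and angle between scoop's own z axis and vertical below 0.12 rad), for 0.2 s.
2. the scoop is lifted at least 50 mm off the mat (height (world z) of scoop above 0.054 m), for 0.1 s.
3. all six capacitors lie in the yellow compartment at the red mark while the scoop is still held up (y of each of cap0_center, cap1_center, cap2_center, cap3_center, cap4_center, cap5_center in the frame of wall_a above 0 m and y of each of cap0_center, cap1_center, cap2_center, cap3_center, cap4_center, cap5_center in the frame of wall_b below 0 m and horizontal distance between cap0_center and carousel between 0.045 and 0.17 m and height (world z) of each of cap0_center, cap1_center, cap2_center, cap3_center, cap4_center, cap5_center below 0.08 m and horizontal distance between cap1_center and carousel between 0.045 and 0.17 m and horizontal distance between cap2_center and carousel between 0.045 and 0.17 m and horizontal distance between cap3_center and carousel between 0.045 and 0.17 m and horizontal distance between cap4_center and carousel between 0.045 and 0.17 m and horizontal distance between cap5_center and carousel between 0.045 and 0.17 m and value of joint rotor between 0.8472 and 1.2472 rad and height (world z) of scoop above 0.03 m), for 0.1 s.
4. the scoop stands upright on its mat again, released, the compartment still at the red mark (horizontal distance between scoop and mat below 0.06 m and height (world z) of scoop below 0.012 m and angle between scoop's own z axis and vertical below 0.12 rad and linear speed of scoop below 0.03 m/s and contact force between the fingers and scoop below 0.05 N and value of joint rotor between 0.8472 and 1.2472 rad), for 0.2 s.
At the end, for the whole second after the job is handed in: Rotor at rest within 0.08 rad of the blue-mark click; all six capacitors in the yellow compartment, centres below the rim (80 mm); scoop released, still and upright (0.12 rad) on its mat, origin within 60 mm of the mat centre, underside below 12 mm (value of joint rotor between 2.0144 and 2.1744 rad and velocity of joint rotor between -0.1 and 0.1 rad/s and y of each of cap0_center, cap1_center, cap2_center, cap3_center, cap4_center, cap5_center in the frame of wall_a above 0 m and y of each of cap0_center, cap1_center, cap2_center, cap3_center, cap4_center, cap5_center in the frame of wall_b below 0 m and horizontal distance between cap0_center and carousel between 0.045 and 0.17 m and height (world z) of each of cap0_center, cap1_center, cap2_center, cap3_center, cap4_center, cap5_center below 0.08 m and horizontal distance between cap1_center and carousel between 0.045 and 0.17 m and horizontal distance between cap2_center and carousel between 0.045 and 0.17 m and horizontal distance between cap3_center and carousel between 0.045 and 0.17 m and horizontal distance between cap4_center and carousel between 0.045 and 0.17 m and horizontal distance between cap5_center and carousel between 0.045 and 0.17 m and horizontal distance between scoop and mat below 0.06 m and height (world z) of scoop below 0.012 m and angle between scoop's own z axis and vertical below 0.12 rad and linear speed of scoop below 0.03 m/s and contact force between the fingers and scoop below 0.05 N); the robot touches nothing.
It fails at once if the stack of yellow boards is moved more than 30 mm (distance of boards from where it was at the start of the episode above 0.03 m).
It fails at once if the white box is moved more than 30 mm (distance of white_box from where it was at the start of the episode above 0.03 m).
It fails at once if the red cup is moved more than 30 mm (distance of can from where it was at the start of the episode above 0.03 m).
It fails at once if the carousel is turned backwards from its start by half a click (value of joint rotor below -0.52 rad).
It fails at once if the carousel is turned half a click past the blue mark (value of joint rotor above 2.6144 rad).
It also fails if it takes over 72 s, if anything falls off the work surface, if the arm or the gripper's body presses on something with over 40 N, if the wrist force passes 120 N, or if a joint passes its speed limit or range.

## Working session

There is one attempt and no reset: what is moved stays moved. The work goes in short steps, Python scripts to look and compute and a tool call to move; the robot and the scene stay as the last step left them, time stands still between calls to the robot, and variables do not carry over. Pictures are saved under pics/ and viewed, at most 10 in all, crops included, and the job is handed in when it is done.

Besides the shell and the picture viewer there is one more tool, called after ">>>" as name(argument=value, ...) on one line, values as JSON. send_rows: Moves the arm, as the interface text tells. Its arguments: {"type":"object","properties":{"motion":{"type":"array"},"jaw":{"type":"number"},"newtons":{"type":"number"}},"required":["motion"]}

```bash
mkdir -p pics; ls; python3 - <<'E'
from rig import env, vision
import cv2, numpy as np
s=env.read_state(); print(s)
for n in ("scene","top"):
    d=vision.snapshot(n); cv2.imwrite(f"pics/{n}0.png",d["image"])
    R=cv2.Rodrigues(np.array(d["rvec"]))[0]; print(n,d["camera_matrix"],(-R.T@np.array(d["tvec"]).ravel()),R)
E
```

```text
pics
{'clock': 0.0, 'joints': array([-1.31799667e+00,  2.87178400e-01,  1.57816996e+00,  1.32007207e-05,
        1.27859423e+00, -1.49975262e-01]), 'joint_vel': array([ 0.00083201, -0.00037395,  0.00086976, -0.00048581, -0.00104282,
        0.00052537]), 'effort': array([-8.97251139e-04, -4.05979729e+01, -2.92626840e+01, -1.70042240e-04,
        5.75581755e-03,  1.23401125e-05]), 'position': array([ 0.26447652, -0.62038336,  0.25494243]), 'orientation': array([-3.13927098e+00, -3.63603024e-04,  4.02770677e-01]), 'contact_force': array([ 0.57808214,  0.48833958, -0.30268203]), 'moment': array([-0.05022379, -0.0641294 , -0.02745637]), 'grasp_force': 0.0, 'gripper_width': 0.08521224912969076}
scene [[436.42619023   0.         283.00906808]
 [  0.         436.42619023 205.282403  ]
 [  0.           0.           1.        ]] [1.38166185 0.09246811 1.28633152] [[-0.05112356  0.99860102 -0.01350514]
 [ 0.8137271   0.0338114  -0.58026287]
 [-0.57899447 -0.0406546  -0.81431727]]
top [[537.0351043    0.         280.4876023 ]
 [  0.         537.0351043  212.59232855]
 [  0.           0.           1.        ]] [0.33578495 0.02043082 1.45038869] [[-0.00537637 -0.99997308 -0.00499341]
 [-0.98769655  0.00609067 -0.156264  ]
 [ 0.15629021  0.00409184 -0.9877027 ]]
```

View pics/top0.png

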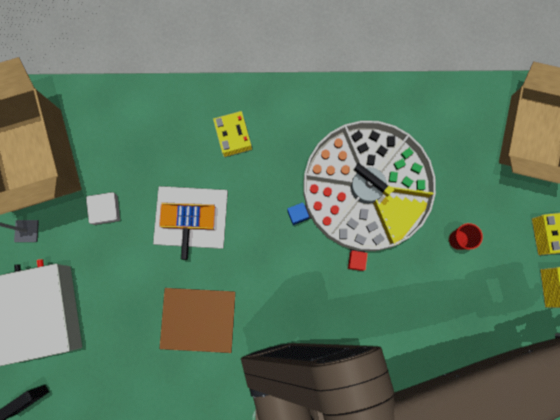

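View pics/scene0.png

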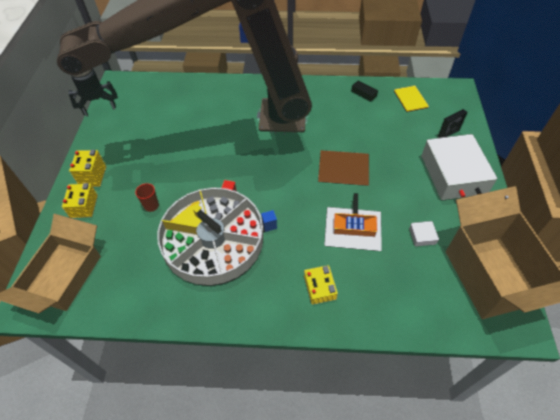

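The top view shows the carousel hub at about (370,186), the yellow compartment at (405,215), the red mark at (358,261) and the blue mark at (298,213). The red cup is at (468,236). The orange scoop is at (187,217) with its handle down to (185,258).
Mat candidates are the white one under the scoop (191,217), the brown one (198,320) and the yellow one in the scene view (411,98). I choose the white one. Next I'll check it in a close crop.

```bash
python3 - <<'E'
import cv2, numpy as np
im=cv2.imread("pics/top0.png")
a=cv2.resize(im[180:270,145:235],None,fx=4.4,fy=4.4,interpolation=cv2.INTER_CUBIC)
b=cv2.resize(im[115:275,285:445],None,fx=2.5,fy=2.5,interpolation=cv2.INTER_CUBIC)
o=np.zeros((400,800,3),np.uint8);o[:396,:396]=a;o[:,400:]=b
cv2.imwrite("pics/crop0.png",o)
E
cat > h.py <<'E'
import cv2, numpy as np, sys
from rig import env, vision
from scipy.spatial.transform import Rotation as Ro
def ray(d,u,v,z):
    K=d["camera_matrix"];R=cv2.Rodrigues(np.array(d["rvec"]))[0];t=np.array(d["tvec"]).ravel()
    c=-R.T@t;r=R.T@np.linalg.solve(K,[u,v,1.]);return (c+r*(z-c[2])/r[2])
def pix(d,P):
    return cv2.projectPoints(np.array(P,float).reshape(-1,3),np.array(d["rvec"]),np.array(d["tvec"]),d["camera_matrix"],None)[0].reshape(-1,2)
E
```

```text
(no output)
```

View pics/crop0.png

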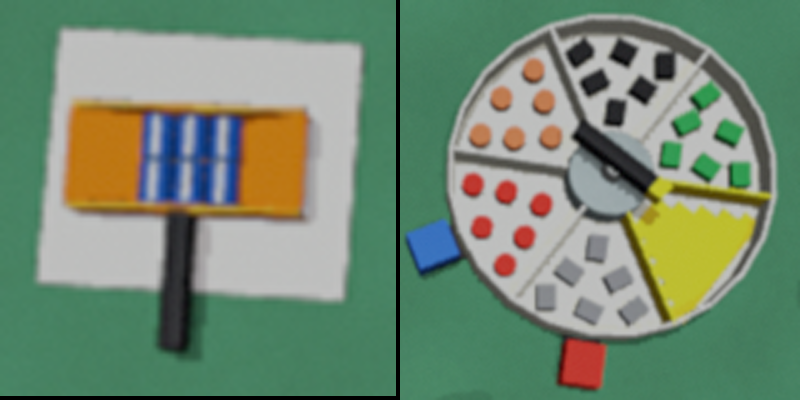

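The crop confirms the orange scoop with blue capacitors on the white mat. Lip corners are at crop (73,103), (307,113), (303,214) and (66,207), and the handle runs from (180,213) to (173,350). The bar runs from (583,132) to its yellow end at (662,187). The red block is at (584,360) and the blue one at (434,245).

```bash
python3 - <<'E'
from h import *
d=vision.snapshot("top")
A=lambda X,Y,z:ray(d,145+(X+.5)/4.4-.5,180+(Y+.5)/4.4-.5,z)
B=lambda X,Y,z:ray(d,285+(X-400+.5)/2.5-.5,115+(Y+.5)/2.5-.5,z)
np.set_printoptions(precision=4,suppress=True)
print("lips",[A(*p,.036)[:2] for p in [(73,103),(307,113),(303,214),(66,207)]])
c=np.mean([A(*p,.038) for p in [(73,103),(307,113),(303,214),(66,207)]],0);print("scoop c",c)
h0=A(180,213,.05);h1=A(173,348,.05);print("handle",h0,h1,np.linalg.norm(h1-h0), "dir deg",np.degrees(np.arctan2(*(h0-h1)[1::-1])))
l=A(66,155,.036)-A(305,163,.036);print("width dir",np.degrees(np.arctan2(l[1],l[0])),np.linalg.norm(l))
print("mat",np.mean([A(*p,.004) for p in [(62,30),(362,44),(345,300),(38,284)]],0))
m=A(62,30,.004)-A(362,44,.004);print(np.degrees(np.arctan2(m[1],m[0])))
L,Rr,T,Bo=[B(*p,.08) for p in [(447,172),(776,175),(613,15),(613,339)]]
print("rim",L,Rr,T,Bo,(L[1]+Rr[1])/2,(T[0]+Bo[0])/2)
b0=B(580,130,.147);b1=B(665,189,.147);print("bar",b0,b1,(b0+b1)/2,np.linalg.norm(b1-b0),np.degrees(np.arctan2(*(b1-b0)[1::-1])))
r=B(584,360,.06);b=B(434,245,.06);print("red",r,"blue",b)
for n,p,z in [("can",(468,232),.09)]:print(n,ray(d,*p,z))
s=vision.snapshot("scene")
print([x for x in pix(s,[(b0+b1)/2,c,A(177,280,.05)])])
E
```

```text
lips [array([0.5875, 0.3455]), array([0.5804, 0.2029]), array([0.5186, 0.2045]), array([0.5237, 0.3478])]
scoop c [0.5523 0.2748 0.038 ]
handle [0.5178 0.2763 0.05  ] [0.4372 0.2786 0.05  ] 0.08063910843790381 dir deg -1.6735352021840832
width dir 87.71282005023987 0.14518195666507774
mat [0.5547 0.2719 0.004 ]
86.91416104105195
rim [ 0.629  -0.0343  0.08  ] [ 0.6236 -0.3765  0.08  ] [ 0.798  -0.2124  0.08  ] [ 0.4538 -0.2016  0.08  ] -0.2053545176779817 0.6258777550280956
bar [ 0.6565 -0.1645  0.147 ] [ 0.5961 -0.2468  0.147 ] [ 0.6263 -0.2056  0.147 ] 0.10208153513096435 -126.27147829786823
red [ 0.4339 -0.1742  0.06  ] blue [ 0.5552 -0.0205  0.06  ]
can [ 0.4981 -0.451   0.09  ]
[array([205.7881, 216.8116]), array([353.7353, 221.5787]), array([353.8993, 201.8466])]
```

```bash
cat >> h.py <<'E'
import json,os
def pose(s=None):
    s=s or env.read_state(); return np.array(s["position"]),Ro.from_euler("xyz",s["orientation"])
def log():
    s=env.read_state()
    with open("log.jsonl","a") as f:f.write(json.dumps([list(s["joints"]),list(s["position"]),list(s["orientation"])])+"\n")
    return s
def rows(wps,start=None):
    """wps: list of (xyz, Rotation, n rows); straight line/slerp; prints tool-frame rows"""
    p,R=start or pose()
    for q,Q,n in wps:
        q=np.array(q,float);w=(R.inv()*Q).as_rotvec()
        for k in range(n):
            a=R*Ro.from_rotvec(w*k/n)
            print(np.round(np.r_[a.inv().apply((q-p)/n),w/n],4).tolist())
        print("--"); p,R=q,Q
down=lambda yaw:Ro.from_euler("xyz",[np.pi,0,yaw])
E
python3 - <<'E'
from h import *
log()
rows([((.626,-.2055,.22),down(.9),10),((.626,-.2055,.138),down(.9),3)])
E
```

```text
[0.0495, -0.024, 0.0036, -0.0001, -0.0001, -0.0497]
[0.0507, -0.0215, 0.0036, -0.0001, -0.0001, -0.0497]
[0.0517, -0.019, 0.0036, -0.0001, -0.0001, -0.0497]
[0.0525, -0.0164, 0.0036, -0.0001, -0.0001, -0.0497]
[0.0533, -0.0138, 0.0036, -0.0001, -0.0001, -0.0497]
[0.0539, -0.0111, 0.0036, -0.0001, -0.0001, -0.0497]
[0.0544, -0.0084, 0.0036, -0.0001, -0.0001, -0.0497]
[0.0547, -0.0057, 0.0036, -0.0001, -0.0001, -0.0497]
[0.055, -0.003, 0.0036, -0.0001, -0.0001, -0.0497]
[0.055, -0.0002, 0.0035, -0.0001, -0.0001, -0.0497]
--
[0.0, -0.0, 0.0273, 0.0, 0.0, 0.0]
[0.0, -0.0, 0.0273, 0.0, 0.0, 0.0]
[0.0, -0.0, 0.0273, 0.0, 0.0, 0.0]
--
```

>>> send_rows(motion=[[0.05,-0.024,0.003,0,0,-0.05],[0.051,-0.022,0.003,0,0,-0.05],[0.052,-0.019,0.003,0,0,-0.05],[0.053,-0.016,0.003,0,0,-0.05],[0.053,-0.014,0.003,0,0,-0.05]], jaw=0, newtons=60)

```text
clock: 0.82
position: [0.4472, -0.4109, 0.2411]
orientation: [3.142, -0.0, 0.654]
contact_force: [0.5, 0.4, -0.3]
gripper_width: 0.0851
grasp_force: 0.0
```

```bash
python3 -c "
from h import *
log()"
```

>>> send_rows(motion=[[0.054,-0.011,0.003,0,0,-0.05],[0.054,-0.008,0.003,0,0,-0.05],[0.055,-0.006,0.003,0,0,-0.05],[0.055,-0.003,0.003,0,0,-0.05],[0.055,0,0.003,0,0,-0.05]])

```text
clock: 1.45
position: [0.6277, -0.2033, 0.2261]
orientation: [-3.142, 0.0, 0.905]
contact_force: [-0.1, 0.2, -0.3]
gripper_width: 0.0856
grasp_force: 0.0
```

>>> send_rows(motion=[[0,0,0,0,0,0],[0,0,0,0,0,0]])

```text
clock: 1.7
position: [0.6266, -0.2048, 0.226]
orientation: [-3.141, 0.001, 0.903]
contact_force: [-0.3, -0.7, 0.3]
gripper_width: 0.0853
grasp_force: 0.0
```

```bash
python3 - <<'E'
from h import *
s=log();print(s["position"],s["orientation"])
d=vision.snapshot("top");cv2.imwrite("pics/t1.png",cv2.resize(d["image"][80:290,250:530],(800,600),interpolation=cv2.INTER_CUBIC))
E
```

```text
[ 0.62656471 -0.20484022  0.22595128] [-3.14101099e+00  6.39141955e-04  9.03171866e-01]
```

View pics/t1.png

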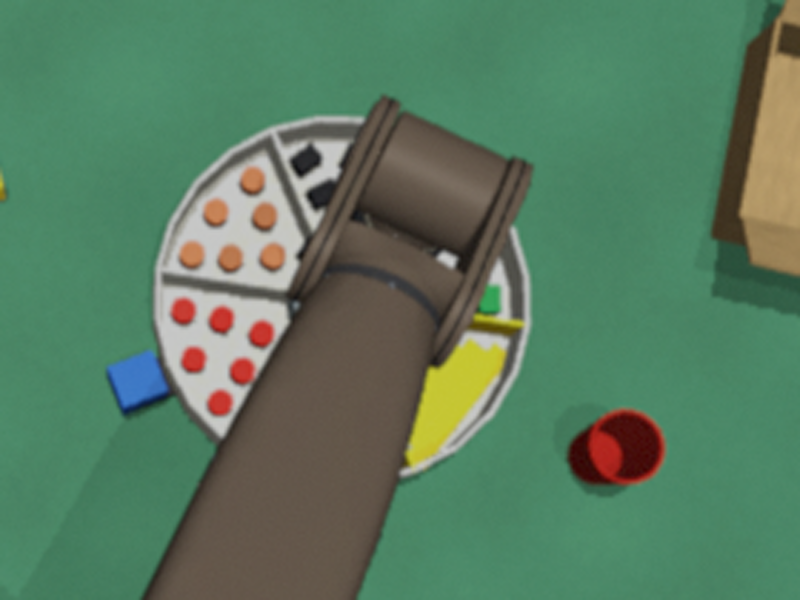

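The arm hides the bar from above, and the rest of the scene is undisturbed. I'll descend and grip the bar.

>>> send_rows(motion=[[0,0,0.03,0,0,0],[0,0,0.03,0,0,0],[0,0,0.028,0,0,0],[0,0,0,0,0,0]])

```text
clock: 2.25
position: [0.6243, -0.2055, 0.1354]
orientation: [-3.136, 0.001, 0.9]
contact_force: [-0.5, 0.3, 0.6]
gripper_width: 0.0854
grasp_force: 0.0
```

>>> send_rows(motion=[[0,0,0,0,0,0],[0,0,0,0,0,0],[0,0,0,0,0,0],[0,0,0,0,0,0],[0,0,0,0,0,0]], jaw=1)

```text
clock: 2.88
position: [0.6278, -0.2055, 0.14]
orientation: [3.138, -0.0, 0.903]
contact_force: [1.6, -1.1, 4.1]
gripper_width: 0.02
grasp_force: 58.6
```

```bash
python3 -c "
from h import *
s=log();print(s)"
```

```text
{'clock': 2.875, 'joints': array([-4.69558529e-01,  3.64603156e-01,  1.70088059e+00, -4.53598867e-04,
        1.07244322e+00,  1.98505591e-01]), 'joint_vel': array([ 8.85754589e-04,  1.90757961e-03, -2.16335343e-04,  1.16362571e-03,
       -4.34422827e-05, -1.18440576e-04]), 'effort': array([ 6.59706853e-01, -3.80639362e+01, -2.39375550e+01,  1.85676673e-01,
        3.82447299e-01, -8.15179723e-03]), 'position': array([ 0.62782795, -0.20552079,  0.13995252]), 'orientation': array([ 3.13792027e+00, -3.31499384e-04,  9.02948895e-01]), 'contact_force': array([ 1.6342047 , -1.12481804,  4.07813634]), 'moment': array([-0.26596646, -0.2078293 , -0.06287931]), 'grasp_force': 58.643460273742676, 'gripper_width': 0.02001806036160627}
```

>>> send_rows(motion=[[0,0,0,0,0,0.12],[0,0,0,0,0,0.12],[0,0,0,0,0,0.12],[0,0,0,0,0,0.12],[0,0,0,0,0,0.12]])

```text
clock: 3.5
position: [0.6275, -0.205, 0.14]
orientation: [3.14, -0.001, 0.3]
contact_force: [0.3, 0.8, 5.2]
gripper_width: 0.0198
grasp_force: 58.8
```

>>> send_rows(motion=[[0,0,0,0,0,0.12],[0,0,0,0,0,0.12],[0,0,0,0,0,0.12],[0,0,0,0,0,0.09],[0,0,0,0,0,0]])

```text
clock: 4.12
position: [0.6274, -0.2044, 0.1399]
orientation: [-3.141, -0.001, -0.148]
contact_force: [-0.5, 1.4, 5.6]
gripper_width: 0.0197
grasp_force: 58.9
```

>>> send_rows(motion=[[0,0,0,0,0,0],[0,0,0,0,0,0],[0,0,0,0,0,0],[0,0,0,0,0,0],[0,0,0,0,0,0]], jaw=0)

```text
clock: 4.75
position: [0.6267, -0.2049, 0.1382]
orientation: [-3.141, 0.0, -0.147]
contact_force: [0.3, 0.0, 0.1]
gripper_width: 0.0854
grasp_force: 0.0
```

>>> send_rows(motion=[[0,0,-0.03,0,0,0],[0,0,-0.05,0,0,0],[0,0,-0.03,0,0,0]])

```text
clock: 5.12
position: [0.6276, -0.2052, 0.2515]
orientation: [3.14, -0.004, -0.147]
contact_force: [0.2, -0.5, 0.0]
gripper_width: 0.0851
grasp_force: 0.0
```

```bash
python3 - <<'E'
from h import *
s=log();print(s["joints"])
print(s["position"],s["orientation"])
# target above scoop handle: yaw
y=np.radians(-2.2)
rows([((.55,.03,.25),down(y),5),((.47,.278,.15),down(y),5)])
E
```

```text
[-4.69503370e-01  2.56280541e-01  1.62218737e+00  2.32075536e-05
  1.25942319e+00  1.24852025e+00]
[ 0.62755007 -0.20523366  0.25152416] [ 3.14044125 -0.003518   -0.14723234]
[-0.0222, -0.0443, 0.0002, 0.0003, -0.0007, -0.0218]
[-0.0213, -0.0447, 0.0002, 0.0003, -0.0007, -0.0218]
[-0.0203, -0.0452, 0.0002, 0.0003, -0.0007, -0.0218]
[-0.0193, -0.0456, 0.0003, 0.0003, -0.0007, -0.0218]
[-0.0183, -0.046, 0.0003, 0.0003, -0.0007, -0.0218]
--
[-0.0179, -0.0489, 0.02, 0.0, 0.0, 0.0]
[-0.0179, -0.0489, 0.02, 0.0, 0.0, 0.0]
[-0.0179, -0.0489, 0.02, 0.0, 0.0, 0.0]
[-0.0179, -0.0489, 0.02, 0.0, 0.0, 0.0]
[-0.0179, -0.0489, 0.02, 0.0, 0.0, 0.0]
--
```

>>> send_rows(motion=[[-0.022,-0.044,0,0,0,-0.022],[-0.021,-0.045,0,0,0,-0.022],[-0.02,-0.045,0,0,0,-0.022],[-0.019,-0.046,0,0,0,-0.022],[-0.018,-0.046,0,0,0,-0.022]])

```text
clock: 5.75
position: [0.5499, 0.0318, 0.2485]
orientation: [-3.141, -0.0, -0.037]
contact_force: [0.4, 0.7, 0.4]
gripper_width: 0.0854
grasp_force: 0.0
```

```bash
python3 - <<'E'
from h import *
s=log();print(s["position"],s["orientation"])
d=vision.snapshot("top");cv2.imwrite("pics/t2.png",cv2.resize(d["image"][80:290,250:530],(800,600),interpolation=cv2.INTER_CUBIC))
E
```

```text
[0.54988303 0.03178144 0.24851174] [-3.14148516e+00 -4.76938030e-04 -3.67219212e-02]
```

>>> send_rows(motion=[[0,0,0,0.15,0,0],[0,0,0,0.15,0,0],[0,0,0,0.15,0,0],[0,0,0,0,0,0]])

```text
clock: 6.3
position: [0.5503, 0.0288, 0.2474]
orientation: [-2.693, 0.002, -0.04]
contact_force: [-0.0, 0.1, 0.2]
gripper_width: 0.0855
grasp_force: 0.0
```

```bash
python3 -c "
from h import *
s=log();print(s['joints'],s['position'],s['orientation'])"
```

```text
[-0.30873278  0.04201484  1.9125895   0.44376797  1.33976384  1.16594733] [0.55029439 0.02879723 0.24735508] [-2.69269915e+00  1.97586802e-03 -4.01512230e-02]
```

>>> send_rows(motion=[[0,0,0,-0.15,0.12,0],[0,0,0,-0.15,0.12,0],[0,0,0,-0.15,0.12,0],[0,0,0,0,0,0]])

```text
clock: 6.8
position: [0.5495, 0.0327, 0.2487]
orientation: [-3.122, -0.339, -0.114]
contact_force: [0.6, -0.2, -0.9]
gripper_width: 0.0856
grasp_force: 0.0
```

```bash
python3 -c "
from h import *
s=log();print(s['joints'],s['position'],s['orientation'])"
```

```text
[-0.13603299 -0.14522933  2.07131611  0.03495569  0.87678903  1.52801937] [0.54954619 0.03270177 0.24871467] [-3.12192691 -0.33949224 -0.11439188]
```

View pics/t2.png

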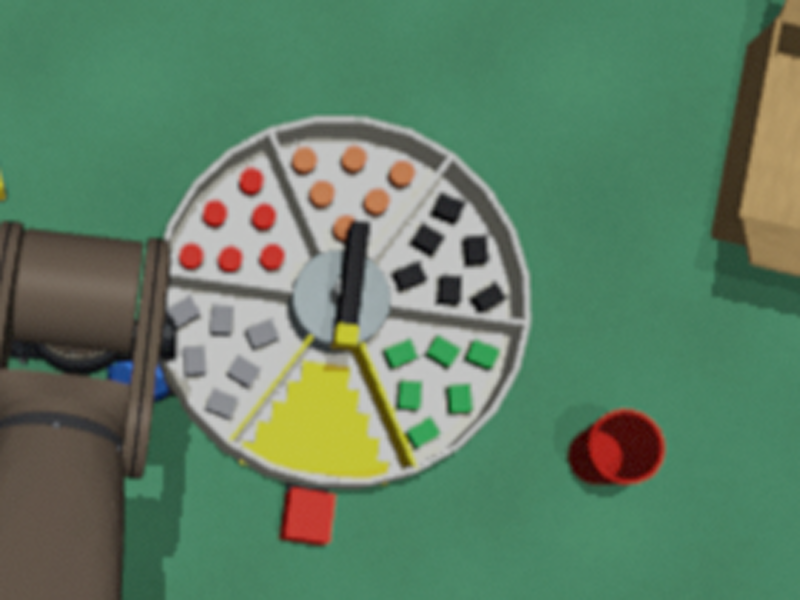

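The yellow compartment stands at the red mark, with the bar's yellow end pointing at it (pixel 348,335). Next I fit the arm kinematics to plan the pour.

```bash
cat > kin.py <<'E'
from h import *
from scipy.optimize import least_squares
E=lambda ax,t:Ro.from_euler(ax,t)
def fk(q,m):
    a,d,h,L1,e,L2,Lt,sg,tx,ty=m
    R=E("z",q[0]);p=R.apply([a,d,h]);R=R*E("y",q[1]);p=p+R.apply([0,0,L1]);R=R*E("y",q[2]);p=p+R.apply([e,0,L2])
    R=R*E("z",sg*q[3])*E("y",q[4])*E("z",q[5]+np.pi/2);p=p+R.apply([tx,ty,Lt]);return p,R
def fit():
    D=[json.loads(l) for l in open("log.jsonl")];best=None
    for sg in(1,-1):
        def f(x):
            m=[0,*x[:6],sg,0,0];r=[]
            for j,p,o in D:
                P,R=fk(j,m);r+=[*(P-p),*(.3*(R.inv()*E("xyz",o)).as_rotvec())]
            return np.r_[r,.01*(x[3])]
        s=least_squares(f,[.1,.15,.4,0,.4,.2])
        if best is None or s.cost<best[0]:best=(s.cost,[0,*s.x,sg,0,0],np.abs(s.fun).max())
        best=best[0],[0 if i==0 else v for i,v in enumerate(best[1])],best[2]
    best[1][7]=int(best[1][7]);return best
LO=np.array([-2.77,-.9,.21,-1.53,.24,-2.84]);HI=np.array([2.77,2.22,2.48,4.67,2.81,2.84])
def ik(p,R,m,q0):
    def f(q):
        P,Q=fk(q,m);return np.r_[(P-p)*3,(Q.inv()*R).as_rotvec()]
    s=least_squares(f,np.clip(q0,LO+1e-3,HI-1e-3),bounds=(LO,HI));return s.x,np.sqrt(2*s.cost)
E
python3 - <<'E'
from kin import *
c,m,mx=fit();print(c,np.round(m,4),mx)
json.dump(m,open("m.json","w"))
AX=np.array([.626,-.2055])
q0=env.read_state()["joints"]
for rho in (.115,):
  for xd in (-9,-35,-60,20,45,80,-90):      # scoop x dir (deg world)
    for sgn in (1,-1):                # pour toward +-y_s
      u=np.radians(xd);xs=np.array([np.cos(u),np.sin(u),0]);ys=np.array([-np.sin(u),np.cos(u),0])
      t=np.radians(170.8);slot=np.r_[AX+rho*np.array([np.cos(t),np.sin(t)]),0]
      out=[];q=np.array([-.5,.2,1.8,0.,1.2,1.]);
      for th in range(0,96,15):
        S=E("z",u)*E("x",-sgn*np.radians(th))
        lip=slot-sgn*ys*.02+np.array([0,0,.105])
        o=lip-S.apply([0,sgn*.071,.032]) if th>0 else lip-E('z',u).apply([0,sgn*.071,-.04])
        g=o+S.apply([-.082,0,.033]); T=S*E("x",np.pi); tcp=g-T.apply([0,0,.006])
        q,e=ik(tcp,T,m,q);out.append((th,round(e,3)))
      print(xd,sgn,out,np.round(q,2))
E
```

```text
2.1144640547206607e-08 [0.     0.1009 0.2402 0.443  0.0205 0.5725 0.2243 1.     0.     0.    ] 0.00020528778428179447
-9 1 [(0, np.float64(0.0)), (15, np.float64(0.0)), (30, np.float64(0.0)), (45, np.float64(0.0)), (60, np.float64(0.0)), (75, np.float64(0.0)), (90, np.float64(0.026))] [-0.13  0.34  2.19 -1.53  1.58  2.53]
-9 -1 [(0, np.float64(0.0)), (15, np.float64(0.0)), (30, np.float64(0.0)), (45, np.float64(0.0)), (60, np.float64(0.0)), (75, np.float64(0.0)), (90, np.float64(0.0))] [-0.95  0.47  1.99  0.9   2.03  0.51]
-35 1 [(0, np.float64(0.0)), (15, np.float64(0.0)), (30, np.float64(0.0)), (45, np.float64(0.0)), (60, np.float64(0.0)), (75, np.float64(0.0)), (90, np.float64(0.0))] [-0.12  0.49  1.96 -1.18  1.88  2.51]
-35 -1 [(0, np.float64(0.0)), (15, np.float64(0.0)), (30, np.float64(0.0)), (45, np.float64(0.0)), (60, np.float64(0.0)), (75, np.float64(0.0)), (90, np.float64(0.0))] [-0.99  0.31  2.24  1.25  1.78  0.56]
-60 1 [(0, np.float64(0.0)), (15, np.float64(0.0)), (30, np.float64(0.0)), (45, np.float64(0.0)), (60, np.float64(0.0)), (75, np.float64(0.0)), (90, np.float64(
[... 1207 characters left out ...]
.float64(0.0)), (90, np.float64(0.0))] [-0.95  0.18  2.42  2.29  1.19 -2.74]
80 -1 [(0, np.float64(0.0)), (15, np.float64(0.0)), (30, np.float64(0.0)), (45, np.float64(0.0)), (60, np.float64(0.0)), (75, np.float64(0.0)), (90, np.float64(0.0))] [-0.54  0.82  1.41 -0.56  2.4  -0.43]
-90 1 [(0, np.float64(0.0)), (15, np.float64(0.0)), (30, np.float64(0.0)), (45, np.float64(0.02)), (60, np.float64(0.027)), (75, np.float64(0.016)), (90, np.float64(0.0))] [-0.28  0.75  1.53 -0.42  2.39  2.83]
-90 -1 [(0, np.float64(0.0)), (15, np.float64(0.0)), (30, np.float64(0.0)), (45, np.float64(0.0)), (60, np.float64(0.0)), (75, np.float64(0.02)), (90, np.float64(0.074))] [-0.64  0.15  2.48  2.42  1.18  0.33]
```

```bash
python3 - <<'E'
from h import *
y=np.radians(-2)
rows([((.474,.2775,.15),down(y),6)])
E
```

```text
[-0.0217, -0.0389, 0.0106, -0.001, -0.0567, -0.0126]
[-0.0205, -0.0392, 0.0117, -0.001, -0.0567, -0.0126]
[-0.0194, -0.0394, 0.0128, -0.001, -0.0567, -0.0126]
[-0.0181, -0.0397, 0.0138, -0.001, -0.0567, -0.0126]
[-0.0168, -0.0399, 0.0148, -0.001, -0.0567, -0.0126]
[-0.0154, -0.0401, 0.0157, -0.001, -0.0567, -0.0126]
--
```

>>> send_rows(motion=[[-0.022,-0.039,0.01,0,-0.057,-0.0126],[-0.021,-0.039,0.012,-0.001,-0.057,-0.0126],[-0.019,-0.039,0.013,-0.001,-0.057,-0.0126],[-0.018,-0.04,0.014,-0.001,-0.057,-0.0126],[-0.017,-0.04,0.015,-0.001,-0.057,-0.0126]])

```text
clock: 7.42
position: [0.4883, 0.236, 0.166]
orientation: [-3.138, -0.052, -0.051]
contact_force: [0.3, -0.7, 0.2]
gripper_width: 0.0854
grasp_force: 0.0
```

>>> send_rows(motion=[[-0.015,-0.04,0.015,-0.001,-0.056,-0.0126],[0,0,0,0,0,0],[0,0,0,0,0,0]])

```text
clock: 7.8
position: [0.4765, 0.2752, 0.1505]
orientation: [-3.14, 0.001, -0.039]
contact_force: [-0.8, -0.5, 0.8]
gripper_width: 0.0851
grasp_force: 0.0
```

```bash
python3 - <<'E'
from h import *
s=log();print(s["position"],s["orientation"])
a=vision.snapshot("scene")["image"];b=vision.snapshot("top")["image"]
o=np.hstack([cv2.resize(a[130:280,290:440],(400,400),interpolation=cv2.INTER_CUBIC),cv2.resize(b[170:290,130:250],(400,400),interpolation=cv2.INTER_CUBIC)])
cv2.imwrite("pics/s3.png",o)
rows([((.474,.2775,.045),down(np.radians(-2)),4)])
E
```

```text
[0.4765188  0.27524214 0.15050544] [-3.13991839e+00  1.28680473e-03 -3.87057283e-02]
[-0.0007, -0.0006, 0.0265, -0.0005, 0.0001, -0.0013]
[-0.0007, -0.0006, 0.0265, -0.0005, 0.0001, -0.0013]
[-0.0007, -0.0006, 0.0265, -0.0005, 0.0001, -0.0013]
[-0.0007, -0.0007, 0.0265, -0.0005, 0.0001, -0.0013]
--
```

View pics/s3.png

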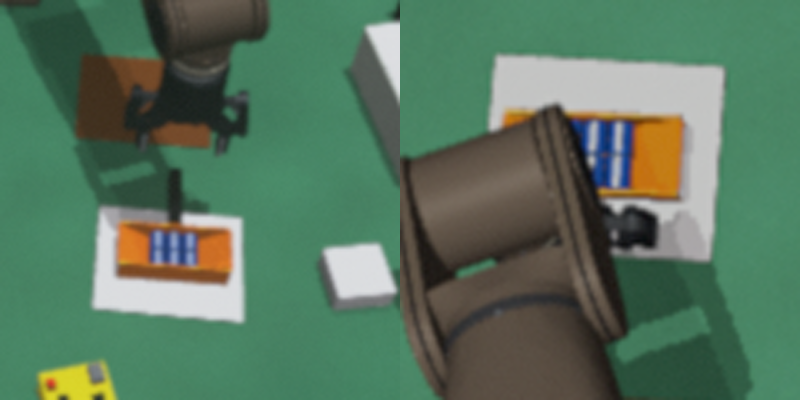

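The left part shows the gripper in line above the black handle (175,195), with the scoop and capacitors unmoved. I'll descend and grasp.

>>> send_rows(motion=[[-0.001,-0.001,0.026,0,0,0],[0,0,0.026,0,0,0],[0,0,0.026,0,0,0],[0,0,0.026,0,0,0],[0,0,0,0,0,0]])

```text
clock: 8.52
position: [0.4737, 0.2752, 0.0448]
orientation: [-3.142, 0.005, -0.041]
contact_force: [-0.3, -0.2, 0.6]
gripper_width: 0.0852
grasp_force: 0.0
```

>>> send_rows(motion=[[0,0,0,0,0,0],[0,0,0,0,0,0],[0,0,0,0,0,0],[0,0,0,0,0,0],[0,0,0,0,0,0]], jaw=1, newtons=80)

```text
clock: 9.15
position: [0.4753, 0.2771, 0.0472]
orientation: [-3.139, -0.0, -0.039]
contact_force: [-1.5, 0.5, 4.2]
gripper_width: 0.0146
grasp_force: 78.8
```

```bash
python3 - <<'E'
from h import *
s=log();print(s["position"],s["orientation"],s["grasp_force"],s["gripper_width"])
json.dump([list(s["position"]),list(s["orientation"])],open("grasp.json","w"))
E
```

```text
[0.47528226 0.27708309 0.04720694] [-3.13911579e+00 -1.20873837e-04 -3.93583874e-02] 78.77358555793762 0.014594201106660373
```

>>> send_rows(motion=[[0,0,-0.015,0,0,0],[0,0,-0.025,0,0,0],[0,0,-0.035,0,0,0],[0,0,-0.035,0,0,0],[0,0,-0.035,0,0,0]])

```text
clock: 9.78
position: [0.4739, 0.276, 0.192]
orientation: [-3.141, 0.003, -0.039]
contact_force: [0.5, 0.2, -2.0]
gripper_width: 0.0148
grasp_force: 78.0
```

>>> send_rows(motion=[[0,0,-0.025,0,0,0],[0,0,-0.015,0,0,0],[0,0,0,0,0,0]])

```text
clock: 10.15
position: [0.4751, 0.2764, 0.2321]
orientation: [-3.14, -0.0, -0.039]
contact_force: [-0.6, 0.3, -2.8]
gripper_width: 0.015
grasp_force: 78.0
```

```bash
python3 - <<'E'
from h import *
s=log();print(s["position"],s["orientation"],s["grasp_force"],s["gripper_width"])
A=vision.snapshot("scene");B=vision.snapshot("top");a,b=A["image"],B["image"]
g=json.load(open("grasp.json"))
c=np.array([s["position"][0]+.552-.4745,.2745+s["position"][1]-.277,.004+.038+s["position"][2]-.0455]);print(pix(A,c),pix(B,c))
o=np.hstack([cv2.resize(a[100:250,290:440],(400,400),interpolation=cv2.INTER_CUBIC),cv2.resize(b[150:270,130:250],(400,400),interpolation=cv2.INTER_CUBIC)])
cv2.imwrite("pics/s4.png",o)
E
```

```text
[0.47509797 0.27636815 0.23210758] [-3.13956317e+00 -1.87740898e-04 -3.88753696e-02] 77.95922756195068 0.014951544712925003
[[360.81356614 187.37335892]] [[173.01161126 203.21493898]]
```

View pics/s4.png

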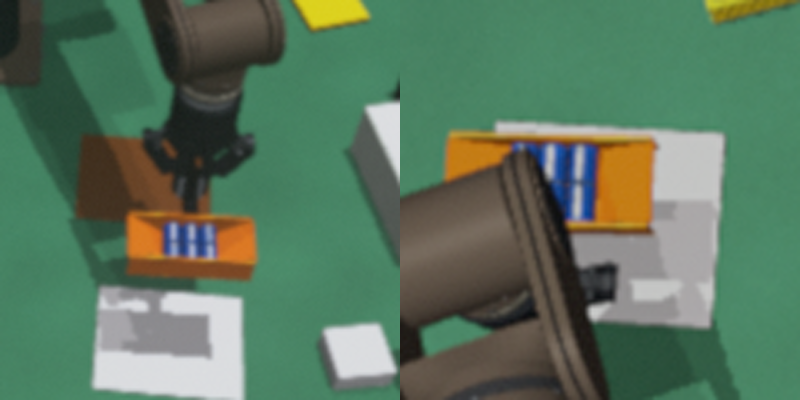

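The scoop is lifted level with all six capacitors (trough centre at scene px about 361,188, where predicted). Next is the transport and pour plan.

```bash
cat > pour.py <<'E'
from kin import *
m=json.load(open("m.json"));AX=np.array([.626,-.2055]);u=np.radians(-9.2);t=np.radians(170.8)
slot=np.r_[AX+.118*np.array([np.cos(t),np.sin(t)]),0];ys=np.array([-np.sin(u),np.cos(u),0])
def pp(th,lz,off=.025):
    S=E("z",u)*E("x",np.radians(th));o=slot+ys*off+[0,0,lz]-S.apply([0,-.071,.032])
    T=S*E("x",np.pi);return o+S.apply([-.078,0,.0425]),T
def chk(w):
    q=env.read_state()["joints"]
    for p,R,n in w:
        q2,e=ik(p,R,m,q);print("tcp",np.round(p,3),"q",np.round(q2,2),"err",round(e,4),"v",np.round(np.abs(q2-q).max()/n*8,2));q=q2
E
python3 - <<'E'
from pour import *
w=[(*pp(0,.225),14),(*pp(30,.14),6),(*pp(45,.11),6),(*pp(60,.1),6),(*pp(75,.1),6)]
chk(w);rows(w[:1])
E
```

```text
tcp [ 0.448 -0.079  0.236] q [-0.4  -0.2   2.12 -0.    1.22  1.33] err 0.0 v 0.42
tcp [ 0.446 -0.094  0.185] q [-0.66 -0.05  2.14  0.47  1.34  0.89] err 0.0 v 0.62
tcp [ 0.443 -0.107  0.168] q [-0.77  0.08  2.13  0.62  1.48  0.73] err 0.0 v 0.22
tcp [ 0.441 -0.123  0.167] q [-0.85  0.21  2.09  0.73  1.65  0.62] err 0.0 v 0.23
tcp [ 0.438 -0.141  0.171] q [-0.91  0.34  2.04  0.82  1.84  0.55] err 0.0 v 0.25
[-0.0009, 0.0254, -0.0004, -0.0, 0.0003, 0.0087]
[-0.0007, 0.0254, -0.0004, -0.0, 0.0003, 0.0087]
[-0.0004, 0.0255, -0.0004, -0.0, 0.0003, 0.0087]
[-0.0002, 0.0255, -0.0004, -0.0, 0.0003, 0.0087]
[-0.0, 0.0255, -0.0004, -0.0, 0.0003, 0.0087]
[0.0002, 0.0255, -0.0004, -0.0, 0.0003, 0.0087]
[0.0004, 0.0255, -0.0004, -0.0, 0.0003, 0.0087]
[0.0007, 0.0254, -0.0004, -0.0, 0.0003, 0.0087]
[0.0009, 0.0254, -0.0004, -0.0, 0.0003, 0.0087]
[0.0011, 0.0254, -0.0004, -0.0, 0.0003, 0.0087]
[0.0013, 0.0254, -0.0004, -0.0, 0.0003, 0.0087]
[0.0015, 0.0254, -0.0004, -0.0, 0.0003, 0.0087]
[0.0018, 0.0254, -0.0004, -0.0, 0.0003, 0.0087]
[0.002, 0.0254, -0.0004, -0.0, 0.0003, 0.0087]
--
```

>>> send_rows(motion=[[-0.001,0.01,0,0,0,0.005],[0,0.02,0,0,0,0.009],[0,0.028,0,0,0,0.009],[0,0.028,-0.001,0,0,0.009],[0,0.028,-0.001,0,0,0.009]])

```text
clock: 10.88
position: [0.4669, 0.1604, 0.2326]
orientation: [-3.141, 0.002, -0.081]
contact_force: [1.0, -0.1, -1.8]
gripper_width: 0.0146
grasp_force: 78.0
```

>>> send_rows(motion=[[0,0.028,0,0,0,0.009],[0,0.028,-0.001,0,0,0.009],[0.001,0.028,0,0,0,0.009],[0.001,0.028,-0.001,0,0,0.009],[0.001,0.028,0,0,0,0.009]])

```text
clock: 11.5
position: [0.4559, 0.021, 0.2345]
orientation: [-3.141, 0.002, -0.126]
contact_force: [0.3, 0.5, -2.6]
gripper_width: 0.0146
grasp_force: 78.1
```

>>> send_rows(motion=[[0.001,0.028,0,0,0,0.009],[0.001,0.028,0,0,0,0.009],[0.001,0.026,0,0,0,0.009],[0.001,0.015,0,0,0,0.005],[0.001,0.005,0,0,0,0.004]])

```text
clock: 12.12
position: [0.4472, -0.0798, 0.2345]
orientation: [-3.14, 0.002, -0.163]
contact_force: [-0.1, 0.0, -3.7]
gripper_width: 0.015
grasp_force: 78.0
```

>>> send_rows(motion=[[0,0,0,0,0,0],[0,0,0,0,0,0]])

```text
clock: 12.38
position: [0.4477, -0.0782, 0.2346]
orientation: [-3.14, 0.002, -0.16]
contact_force: [0.3, -0.1, -2.8]
gripper_width: 0.0148
grasp_force: 78.0
```

```bash
python3 - <<'E'
from pour import *
p,R=pose();p2=np.mean([pose()[0] for _ in range(3)],0);print(p,p2,R.as_euler("xyz"),pp(0,.225)[0])
rows([(*pp(30,.14),6),(*pp(45,.11),6),(*pp(60,.1),6),(*pp(75,.1),6)])
E
```

```text
[ 0.44769615 -0.07822902  0.23463215] [ 0.44769615 -0.07822902  0.23463215] [-3.13984445e+00  1.58090269e-03 -1.60093085e-01] [ 0.44786989 -0.07939821  0.2355    ]
[0.0001, 0.0027, 0.0083, 0.087, 0.0003, 0.0]
[0.0001, 0.0034, 0.0081, 0.087, 0.0003, 0.0]
[0.0001, 0.0041, 0.0077, 0.087, 0.0003, 0.0]
[0.0001, 0.0047, 0.0074, 0.087, 0.0003, 0.0]
[0.0001, 0.0053, 0.0069, 0.087, 0.0003, 0.0]
[0.0001, 0.0059, 0.0064, 0.087, 0.0003, 0.0]
--
[0.0, 0.0034, 0.0013, 0.0436, -0.0, 0.0]
[0.0, 0.0034, 0.0012, 0.0436, -0.0, 0.0]
[0.0, 0.0035, 0.001, 0.0436, -0.0, 0.0]
[0.0, 0.0035, 0.0009, 0.0436, -0.0, 0.0]
[0.0, 0.0035, 0.0007, 0.0436, -0.0, 0.0]
[0.0, 0.0036, 0.0006, 0.0436, -0.0, 0.0]
--
[-0.0, 0.002, -0.0018, 0.0436, 0.0, 0.0]
[-0.0, 0.002, -0.0019, 0.0436, 0.0, 0.0]
[-0.0, 0.0019, -0.002, 0.0436, 0.0, 0.0]
[-0.0, 0.0018, -0.0021, 0.0436, 0.0, 0.0]
[-0.0, 0.0017, -0.0022, 0.0436, 0.0, 0.0]
[-0.0, 0.0016, -0.0022, 0.0436, 0.0, 0.0]
--
[0.0, 0.0009, -0.003, 0.0436, -0.0, -0.0]
[0.0, 0.0007, -0.003, 0.0436, -0.0, -0.0]
[0.0, 0.0006, -0.0031, 0.0436, -0.0, -0.0]
[0.0, 0.0005, -0.0031, 0.0436, -0.0, -0.0]
[0.0, 0.0003, -0.0031, 0.0436, -0.0, -0.0]
[0.0, 0.0002, -0.0031, 0.0436, -0.0, -0.0]
--
```

>>> send_rows(motion=[[0,0.0027,0.0083,0.087,0,0],[0,0.0034,0.0081,0.087,0,0],[0,0.0041,0.0077,0.087,0,0],[0,0.0047,0.0074,0.087,0,0],[0,0.0053,0.0069,0.087,0,0]])

```text
clock: 13.0
position: [0.4458, -0.0916, 0.1931]
orientation: [-2.704, 0.0, -0.16]
contact_force: [-0.8, -0.3, -2.1]
gripper_width: 0.0151
grasp_force: 78.0
```

>>> send_rows(motion=[[0,0.006,0.0064,0.087,0,0],[0,0,0,0,0,0],[0,0,0,0,0,0]])

```text
clock: 13.38
position: [0.4454, -0.0944, 0.1851]
orientation: [-2.62, 0.001, -0.16]
contact_force: [-0.2, -0.6, -2.0]
gripper_width: 0.0148
grasp_force: 78.0
```

```bash
python3 - <<'E'
from pour import *
p,R=pose();print(p,R.as_euler("xyz"),pp(30,.14)[0])
A=vision.snapshot("scene");a=A["image"];B=vision.snapshot("top");b=B["image"]
print("lip centre",pix(A,slot+ys*.025+[0,0,.14]),pix(B,slot+ys*.025+[0,0,.14]))
o=np.hstack([cv2.resize(a[130:290,130:290],(400,400),interpolation=cv2.INTER_CUBIC),cv2.resize(b[130:290,280:440],(400,400),interpolation=cv2.INTER_CUBIC)])
cv2.imwrite("pics/s5.png",o)
E
```

```text
[ 0.4453883  -0.09437002  0.18514234] [-2.61984699e+00  8.08263885e-04 -1.60212432e-01] [ 0.44550969 -0.09397051  0.18459327]
lip centre [[224.41443863 190.23772866]] [[356.88635848 224.01841369]]
```

View pics/s5.png

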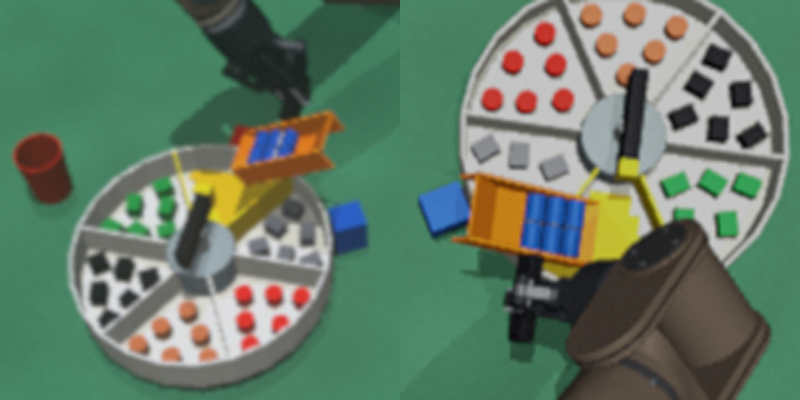

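The scoop is tilted about 30° with all six capacitors still in it. Its pouring lip sits over the yellow compartment at scene px (225,195) and top px (360,221), about 5 mm further along than planned, so I'll trim that while continuing slowly.

>>> send_rows(motion=[[0,0.0025,0.0015,0.044,0,0],[0,0.0025,0.0015,0.044,0,0],[0,0.0026,0.001,0.044,0,0],[0,0.0026,0.001,0.044,0,0],[0,0.0026,0.001,0.044,0,0]])

```text
clock: 14.1
position: [0.4439, -0.1019, 0.1722]
orientation: [-2.395, 0.001, -0.161]
contact_force: [-0.4, -0.1, -2.2]
gripper_width: 0.0146
grasp_force: 78.1
```

>>> send_rows(motion=[[0,0.0035,0.0006,0.044,0,0],[0,0.002,-0.0018,0.044,0,0],[0,0.002,-0.0019,0.044,0,0],[0,0.002,-0.002,0.044,0,0],[0,0.002,-0.002,0.044,0,0]])

```text
clock: 14.72
position: [0.4419, -0.115, 0.1688]
orientation: [-2.176, 0.001, -0.161]
contact_force: [-0.1, -0.4, -0.9]
gripper_width: 0.0144
grasp_force: 78.2
```

>>> send_rows(motion=[[0,0.002,-0.002,0.044,0,0],[0,0.002,-0.002,0.044,0,0],[0,0.001,-0.003,0.044,0,0],[0,0.001,-0.003,0.044,0,0],[0,0.001,-0.003,0.044,0,0]])

```text
clock: 15.35
position: [0.4394, -0.1297, 0.1691]
orientation: [-1.955, 0.001, -0.161]
contact_force: [0.4, 0.5, -1.9]
gripper_width: 0.0148
grasp_force: 78.2
```

>>> send_rows(motion=[[0,0,-0.003,0.044,0,0],[0,0,-0.003,0.044,0,0],[0,0,-0.003,0.044,0,0],[0,0,0,0,0,0],[0,0,0,0,0,0]])

```text
clock: 15.98
position: [0.4381, -0.1377, 0.1721]
orientation: [-1.826, 0.001, -0.161]
contact_force: [0.9, -0.0, -0.5]
gripper_width: 0.0145
grasp_force: 78.3
```

```bash
python3 - <<'E'
from pour import *
p,R=pose();print(p,R.as_euler("xyz"),pp(75,.1)[0])
A=vision.snapshot("scene");a=A["image"];B=vision.snapshot("top");b=B["image"]
o=np.hstack([cv2.resize(a[150:260,150:260],(400,400),interpolation=cv2.INTER_CUBIC),cv2.resize(b[160:280,290:410],(400,400),interpolation=cv2.INTER_CUBIC)])
cv2.imwrite("pics/s6.png",o)
E
```

```text
[ 0.43809487 -0.1377218   0.17205532] [-1.82619816e+00  1.28538579e-03 -1.60945675e-01] [ 0.43783477 -0.14135687  0.17129833]
```

View pics/s6.png

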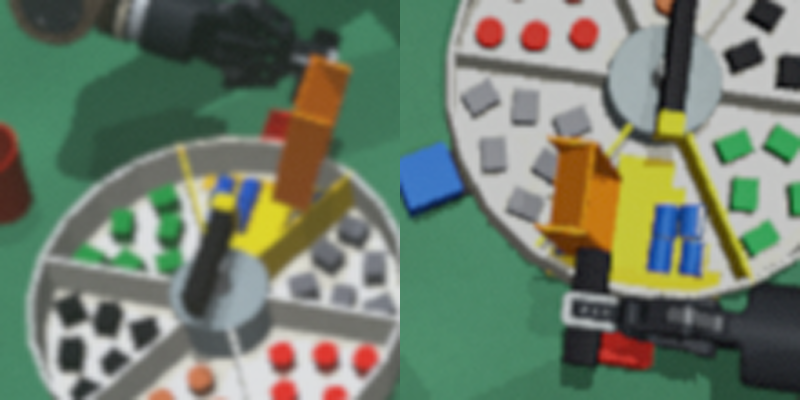

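Four capacitors show in the compartment at (665–690, 210–270) in the right view. The other two may be hidden below the scoop, so I'll raise it to see.

```bash
python3 -c "
from h import *
p,R=pose();print(R.inv().apply([0,0,.02]),R.inv().apply(.02*np.array([-np.sin(-.161),np.cos(.161),0])))"
```

```text
[-1.95891800e-05 -1.93497868e-02 -5.05819792e-03] [ 5.81065918e-06 -5.05820564e-03  1.93497938e-02]
```

>>> send_rows(motion=[[0,-0.0194,-0.005,0,0,0],[0,-0.0194,-0.005,0,0,0],[0,-0.0194,-0.005,0,0,0],[0,-0.0194,-0.005,0,0,0],[0,0,0,0,0,0]])

```text
clock: 16.7
position: [0.4387, -0.138, 0.254]
orientation: [-1.829, -0.002, -0.161]
contact_force: [-0.8, -0.4, -1.7]
gripper_width: 0.0147
grasp_force: 78.2
```

```bash
python3 - <<'E'
from pour import *
A=vision.snapshot("scene");a=A["image"];B=vision.snapshot("top");b=B["image"]
o=np.hstack([cv2.resize(a[130:260,150:280],(400,400),interpolation=cv2.INTER_CUBIC),cv2.resize(b[160:280,290:410],(400,400),interpolation=cv2.INTER_CUBIC)])
cv2.imwrite("pics/s7.png",o)
E
```

```text
(no output)
```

View pics/s7.png

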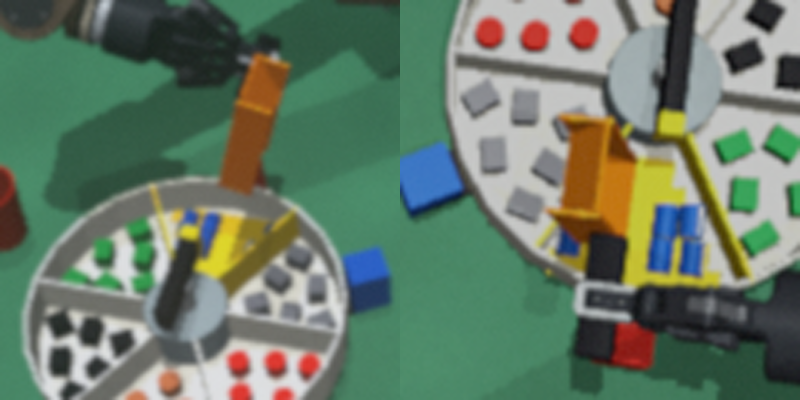

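In the right view two pairs are visible, and another blue spot shows near (565,243), partly hidden by the scoop. I've used my 10 pictures, so from here I check by image code. I'll swing the scoop clear first.

```bash
python3 - <<'E'
from h import *
rows([((.448,-.06,.29),down(-.16),9),((.4745,.2765,.2),down(-.039),9)])
E
```

```text
[-0.0003, -0.0063, 0.0073, -0.1461, 0.0001, -0.0002]
[-0.0003, -0.0073, 0.0063, -0.1461, 0.0001, -0.0002]
[-0.0003, -0.0081, 0.0052, -0.1461, 0.0001, -0.0002]
[-0.0003, -0.0088, 0.004, -0.1461, 0.0001, -0.0002]
[-0.0003, -0.0093, 0.0026, -0.1461, 0.0001, -0.0002]
[-0.0003, -0.0096, 0.0013, -0.1461, 0.0001, -0.0002]
[-0.0003, -0.0096, -0.0001, -0.1461, 0.0001, -0.0002]
[-0.0003, -0.0095, -0.0015, -0.1461, 0.0001, -0.0002]
[-0.0003, -0.0092, -0.0029, -0.1461, 0.0001, -0.0002]
--
[-0.003, -0.0374, 0.01, 0.0, 0.0, -0.0134]
[-0.0025, -0.0374, 0.01, 0.0, 0.0, -0.0134]
[-0.002, -0.0374, 0.01, 0.0, 0.0, -0.0134]
[-0.0015, -0.0375, 0.01, 0.0, 0.0, -0.0134]
[-0.001, -0.0375, 0.01, 0.0, 0.0, -0.0134]
[-0.0005, -0.0375, 0.01, 0.0, 0.0, -0.0134]
[-0.0, -0.0375, 0.01, 0.0, 0.0, -0.0134]
[0.0005, -0.0375, 0.01, 0.0, 0.0, -0.0134]
[0.001, -0.0375, 0.01, 0.0, 0.0, -0.0134]
--
```

>>> send_rows(motion=[[0,-0.0063,0.0073,-0.146,0,0],[0,-0.0073,0.0063,-0.146,0,0],[0,-0.008,0.005,-0.146,0,0],[0,-0.0088,0.004,-0.146,0,0],[-0.001,-0.0093,0.0026,-0.146,0,0]])

```text
clock: 17.42
position: [0.4437, -0.0945, 0.2726]
orientation: [-2.56, 0.003, -0.161]
contact_force: [0.0, -0.3, -1.8]
gripper_width: 0.0148
grasp_force: 78.1
```

>>> send_rows(motion=[[0,-0.0096,0.0013,-0.146,0,0],[0,-0.0096,0,-0.146,0,0],[0,-0.0095,-0.0015,-0.146,0,0],[-0.001,-0.009,-0.003,-0.146,0,0]])

```text
clock: 17.92
position: [0.448, -0.06, 0.2893]
orientation: [3.14, 0.004, -0.161]
contact_force: [0.4, 0.2, -2.0]
gripper_width: 0.0147
grasp_force: 78.1
```

>>> send_rows(motion=[[-0.003,-0.037,0,0,0,-0.0134],[-0.003,-0.037,0,0,0,-0.0134],[-0.002,-0.037,0,0,0,-0.0134],[-0.001,-0.037,0,0,0,-0.0134],[0,0,0,0,0,0]])

```text
clock: 18.55
position: [0.4596, 0.0892, 0.2888]
orientation: [-3.139, 0.006, -0.103]
contact_force: [-0.1, 0.6, -2.1]
gripper_width: 0.0148
grasp_force: 78.2
```

```bash
cat > caps.py <<'E'
from pour import *
def caps(rot,save=None):
    for n in ("top","scene"):
        d=vision.snapshot(n);im=d["image"]
        hsv=cv2.cvtColor(im,cv2.COLOR_BGR2HSV)
        mk=((hsv[...,0]>100)&(hsv[...,0]<130)&(hsv[...,1]>110)).astype(np.uint8)
        k,lab,st,ce=cv2.connectedComponentsWithStats(mk)
        for i in range(1,k):
            if st[i,4]<8 or (n=="scene" and ce[i][1]<100):continue
            w=ray(d,*ce[i],.042);v=w[:2]-AX;a=np.degrees(np.arctan2(v[1],v[0]))-(-129.2-np.degrees(rot))
            print(n,"area",st[i,4],"box",st[i,:4],"px",np.round(ce[i],1),"w",np.round(w[:2],3),"rho",round(np.hypot(*v),3),"ang from mid",round((a+180)%360-180,1))
E
python3 - <<'E'
from caps import *
print(pose()[0]);caps(1.0472)
E
```

```text
[0.45957024 0.08919736 0.28875009]
top area 307 box [289 203  20  22] px [298.  213.2] w [ 0.557 -0.02 ] rho 0.198 ang from mid -60.3
top area 84 box [337 217  12  19] px [342.7 227.2] w [ 0.519 -0.138] rho 0.127 ang from mid -23.0
top area 170 box [365 222  14  19] px [370.7 229.4] w [ 0.512 -0.212] rho 0.114 ang from mid 12.3
top area 52 box [374 232   6  10] px [376.8 236.8] w [ 0.493 -0.227] rho 0.135 ang from mid 18.4
scene area 12 box [210 198   4   4] px [211.3 199.9] w [ 0.484 -0.225] rho 0.143 ang from mid 16.8
scene area 33 box [216 200   5  10] px [217.6 203.9] w [ 0.5 -0.2] rho 0.126 ang from mid 6.6
scene area 245 box [261 211  16  20] px [269.2 220.2] w [ 0.561 -0.014] rho 0.202 ang from mid -62.2
```

```bash
python3 - <<'E'
from caps import *
d=vision.snapshot("top");im=d["image"]
t=np.radians(140.8);e=np.array([np.cos(t),np.sin(t)])
print("wall_a top",pix(d,[[*(AX+r*e),.08] for r in(.06,.11,.16)]),"base",pix(d,[[*(AX+r*e),.028] for r in(.06,.11,.16)]))
n=np.array([-e[1],e[0]])
# expected centres of two caps against the wall
print("caps by wall",pix(d,[[*(AX+r*e+.013*n),.038] for r in(.10,.127,.15)]))
h=cv2.cvtColor(im,cv2.COLOR_BGR2HSV)
for v in range(214,240):
    print(v,"".join("B" if 100<h[v,u,0]<130 and h[v,u,1]>110 else "y" if 20<h[v,u,0]<35 and h[v,u,1]>120 else "w" if h[v,u,1]<60 and h[v,u,2]>150 else "." for u in range(325,385)))
E
```

```text
wall_a top [[355.21552939 201.88818024]
 [343.36231645 216.75716658]
 [331.4072212  231.75395679]] base [[352.6509934  205.29513385]
 [341.21105898 219.64647629]
 [329.67632528 234.11674397]]
caps by wall [[347.79255767 219.24369299]
 [341.54669038 227.09676523]
 [336.20393637 233.8143324 ]]
214 wwwwwwww.....wwwwwww..www.yyyyyyyyyyyyyyyyyyyy.wwwwww.yyyy.w
215 wwwwwwwww....wwwwww.y.www.yyyyyyyyyyyyyyyyyyyy.wwwwww.yyyyyw
216 wwwwwwwwwwwwwwwwww.y..www.yyyyyyyyyyyyyyyyyyyyy...www..yyyy.
217 ..wwwwwwwwwwwwwwwwyy.BB..w.yyyyyyyyyyyyyyyyyyyyyyy.www.yyyyy
218 ....wwwwwwwwwwwww....BBB.w..yyyyyyyyyyyyyyyyyyyyyy.www..yyyy
219 .......wwwwwwwww....BBBB.ww.yyyyyyyyyyyyyyyyyyyyyy.wwww.yyyy
220 .......wwwwwwww.y.w.BBBB.w.yyyyyyyyyyyyyyyyy..yyyy.wwww.yyyy
221 .......wwwwwwww..ww.BBBBww.yyyyyyyyyyyyyyy....w..........yyy
222 .......wwwwwww..www.BBB.ww.yyyyyyyyyyyyyy.BBBBBB.BBBBB.w..yy
223 .......wwwwww..wwww.BBB.ww.yyyyyyyyyyyyyy.BBBBBBBBBBBB.w..yy
224 ......wwwwww.y.www.BBBB.ww.yyyyyyyyyyyyyy.BBBBBBBBBBBB.w..yy
225 ......wwwww...wwww.BBBB.w.yyyyyyyyyyyyyyy.BBBBBBBBBBBB.ww.yy
226 www...wwwww......w.B.BB
[... 182 characters left out ...]
.w.BBBBBB.yyyyyyyyyyyyyyyyyyyy.BBBBBBBBBBBBB.wwww.
230 wwwwwwww..ww.BBBBBB.yyyyyyyyyyyyyyyyyyyy.BBBBBBB.BBBBB.wwwww
231 .wwwwww..wwwwBBBBBB.yyyyyyyyyyyyyyyyyyyy.BBBBBB........wwwww
232 ..wwww..wwwwwBBBBB..yyyyyyyyyyyyyyyyyyyy.BBBBBB.y.BBBB.wwwww
233 ...www..wwww.BBBBB.yyyyyyyyyyyyyyyyyyyyy.BBBBB..y.BBBBB.wwww
234 ....wwwwww...BBBBB.yyyyyyyyyyyyyyyyyyyy.BBBBBB..y.BBBBB.w.ww
235 .....wwwww..BBBBBB.yyyyyyyyyyyyyyyyyyyy.BBBBBB.yy.BBBBB.w.ww
236 .......www.........yyyyyyyyyyyyyyyyyyyy.BBBBBB.yy.BBBBB.w.ww
237 .........www.yyyy.yyyyyyyyyyyyyyyyyyyyy.BBBBBB.yy.BBBBB...ww
238 ..........www..yyyyyyyyyyyyyyyyyyyyyyyy.BBBBBB.yy.BBBBBw..ww
239 ............www.yyyyyyyyyyyyyyyyyyyyyyy.BBBBBB.y.BBBBBBw..ww
```

All six capacitors are inside the compartment: four at the far side and two beside the clockwise wall, on its inner side. Now I return the scoop.

```bash
python3 - <<'E'
from h import *
print(pose()[0])
rows([((.4748,.2768,.2),down(-.039),6),((.4748,.2768,.049),down(-.039),6)])
E
```

```text
[0.46009274 0.08687338 0.2893561 ]
[-0.0009, -0.0317, 0.0149, -0.0002, 0.0006, -0.0114]
[-0.0006, -0.0317, 0.0149, -0.0002, 0.0006, -0.0114]
[-0.0002, -0.0317, 0.0149, -0.0002, 0.0006, -0.0114]
[0.0002, -0.0317, 0.0149, -0.0002, 0.0006, -0.0114]
[0.0005, -0.0317, 0.0149, -0.0002, 0.0006, -0.0114]
[0.0009, -0.0317, 0.0149, -0.0002, 0.0006, -0.0114]
--
[0.0, -0.0, 0.0252, 0.0, 0.0, 0.0]
[0.0, -0.0, 0.0252, 0.0, 0.0, 0.0]
[0.0, -0.0, 0.0252, 0.0, 0.0, 0.0]
[0.0, -0.0, 0.0252, 0.0, 0.0, 0.0]
[0.0, -0.0, 0.0252, 0.0, 0.0, 0.0]
[0.0, -0.0, 0.0252, 0.0, 0.0, 0.0]
--
```

>>> send_rows(motion=[[-0.001,-0.032,0.015,0,0,-0.011],[0,-0.032,0.015,0,0.001,-0.011],[0,-0.032,0.015,0,0.001,-0.011],[0,-0.032,0.015,0,0.001,-0.012],[0,-0.032,0.015,0,0,-0.012]])

```text
clock: 19.32
position: [0.4735, 0.2466, 0.2148]
orientation: [-3.14, -0.001, -0.052]
contact_force: [-0.5, 0.5, -1.5]
gripper_width: 0.0148
grasp_force: 78.2
```

>>> send_rows(motion=[[0.001,-0.03,0.014,0,0,-0.012],[0,0,0.025,0,0,0],[0,0,0.03,0,0,0],[0,0,0.03,0,0,0],[0,0,0.03,0,0,0]])

```text
clock: 19.95
position: [0.4764, 0.2757, 0.0856]
orientation: [-3.14, -0.001, -0.04]
contact_force: [0.3, -0.0, -1.7]
gripper_width: 0.0147
grasp_force: 78.4
```

>>> send_rows(motion=[[0,0,0.02,0,0,0],[0,0,0.01,0,0,0],[0,0,0,0,0,0],[0,0,0,0,0,0]])

```text
clock: 20.45
position: [0.477, 0.277, 0.0577]
orientation: [-3.139, -0.004, -0.039]
contact_force: [-0.1, -0.0, -1.3]
gripper_width: 0.0146
grasp_force: 78.4
```

```bash
python3 -c "
from h import *
s=env.read_state();print(s['position'],s['orientation'],s['contact_force'],s['moment'])"
```

```text
[0.47695057 0.27700963 0.05772956] [-3.13946271 -0.00358602 -0.03884197] [-0.07146935 -0.00413004 -1.28845573] [0.03604719 0.11339221 0.03461997]
```

>>> send_rows(motion=[[-0.001,0,0.005,0,0,0],[0,0,0.003,0,0,0],[0,0,0.001,0,0,0],[0,0,0,0,0,0]])

```text
clock: 20.95
position: [0.475, 0.2771, 0.0476]
orientation: [-3.14, -0.002, -0.038]
contact_force: [-0.4, 0.5, -0.6]
gripper_width: 0.0147
grasp_force: 78.4
```

>>> send_rows(motion=[[0,0,0.001,0,0,0],[0,0,0,0,0,0],[0,0,0,0,0,0]])

```text
clock: 21.32
position: [0.4751, 0.2772, 0.0472]
orientation: [-3.14, -0.002, -0.038]
contact_force: [-3.4, -0.7, 3.4]
gripper_width: 0.015
grasp_force: 79.1
```

>>> send_rows(motion=[[0,0,0.001,0,0,0],[0,0,0,0,0,0],[0,0,0,0,0,0]])

```text
clock: 21.7
position: [0.4751, 0.2772, 0.0471]
orientation: [-3.14, -0.001, -0.038]
contact_force: [-6.1, -2.1, 9.4]
gripper_width: 0.0147
grasp_force: 80.1
```

Contact is made, so I release, rise, and hover clear.

>>> send_rows(motion=[[0,0,-0.001,0,0,0],[0,0,0,0,0,0],[0,0,0,0,0,0],[0,0,0,0,0,0],[0,0,0,0,0,0]], jaw=0)

```text
clock: 22.32
position: [0.475, 0.277, 0.0466]
orientation: [-3.14, -0.002, -0.038]
contact_force: [-0.4, 0.5, 0.1]
gripper_width: 0.0854
grasp_force: 0.0
```

>>> send_rows(motion=[[0,0,-0.02,0,0,0],[0,0,-0.04,0,0,0],[0,0,-0.06,0,0,0],[0,0,-0.05,0,0,0],[0,0,0,0,0,0]])

```text
clock: 22.95
position: [0.4775, 0.2779, 0.2227]
orientation: [-3.136, -0.012, -0.038]
contact_force: [-0.1, 0.4, -0.8]
gripper_width: 0.0853
grasp_force: 0.0
```

```bash
python3 - <<'E'
from h import *
s=env.read_state();print(s["position"],s["orientation"])
for n,z in(("top",.036),("scene",.036)):
    d=vision.snapshot(n);h=cv2.cvtColor(d["image"],cv2.COLOR_BGR2HSV)
    mk=((h[...,0]>8)&(h[...,0]<19)&(h[...,1]>180)&(h[...,2]>120)).astype(np.uint8)
    k,l,st,ce=cv2.connectedComponentsWithStats(mk);i=1+np.argmax(st[1:,4])
    r=cv2.minAreaRect(np.argwhere(l==i)[:,::-1].astype(np.float32));print(n,st[i],ce[i],ray(d,*r[0],z),r)
rows([((.55,.02,.26),down(-.09),5),((.6265,-.205,.226),down(-.147),5)])
E
```

```text
[0.47750501 0.27786939 0.22269924] [-3.13591466 -0.01247934 -0.03829276]
top [176 205  40  22 341] [204.35483871 214.4398827 ] [0.55314048 0.25293684 0.036     ] ((195.5, 215.5), (21.0, 39.0), 90.0)
scene [334 214  41  20 652] [354.00306748 223.27607362] [0.5572381  0.27589868 0.036     ] ((354.04559326171875, 223.1339874267578), (40.57542037963867, 18.2379150390625), 3.0127875804901123)
[0.017, 0.0507, -0.0086, -0.0004, -0.0005, 0.0103]
[0.0176, 0.0506, -0.0086, -0.0004, -0.0005, 0.0103]
[0.0181, 0.0504, -0.0086, -0.0004, -0.0005, 0.0103]
[0.0186, 0.0502, -0.0086, -0.0004, -0.0005, 0.0103]
[0.0191, 0.05, -0.0086, -0.0004, -0.0005, 0.0103]
--
[0.0193, 0.0434, 0.0068, -0.0, -0.0, 0.0114]
[0.0198, 0.0432, 0.0068, -0.0, -0.0, 0.0114]
[0.0203, 0.043, 0.0068, -0.0, -0.0, 0.0114]
[0.0208, 0.0428, 0.0068, -0.0, -0.0, 0.0114]
[0.0212, 0.0425, 0.0068, -0.0, -0.0, 0.0114]
--
```

>>> send_rows(motion=[[0.017,0.051,-0.009,0,0,0.01],[0.018,0.051,-0.009,0,0,0.01],[0.018,0.05,-0.009,0,0,0.01],[0.019,0.05,-0.008,0,0,0.01],[0.019,0.05,-0.008,0,0,0.01]])

```text
clock: 23.68
position: [0.55, 0.0183, 0.257]
orientation: [-3.14, 0.003, -0.089]
contact_force: [-0.1, -0.4, -0.2]
gripper_width: 0.0855
grasp_force: 0.0
```

>>> send_rows(motion=[[0.019,0.043,0.007,0,0,0.013],[0.02,0.043,0.007,0,0,0.013],[0.02,0.043,0.007,0,0,0.013],[0.021,0.043,0.007,0,0,0.013],[0.021,0.043,0.007,0,0,0.013]])

```text
clock: 24.3
position: [0.6259, -0.2062, 0.2208]
orientation: [-3.138, 0.003, -0.154]
contact_force: [0.5, 0.4, 0.4]
gripper_width: 0.0857
grasp_force: 0.0
```

>>> send_rows(motion=[[0,0,0,0,0,0],[0,0,0,0,0,0]])

```text
clock: 24.55
position: [0.6257, -0.2045, 0.2219]
orientation: [-3.138, 0.002, -0.154]
contact_force: [0.2, -0.5, 0.1]
gripper_width: 0.0854
grasp_force: 0.0
```

```bash
python3 - <<'E'
from h import *
print(pose()[0],pose()[1].as_euler("xyz"))
rows([((.6265,-.205,.138),down(-.155),3)])
E
```

```text
[ 0.62570694 -0.20454121  0.22190056] [-3.13817523e+00  2.32855621e-03 -1.53648958e-01]
[0.0003, 0.0002, 0.028, -0.0011, 0.0008, 0.0004]
[0.0003, 0.0002, 0.028, -0.0011, 0.0008, 0.0004]
[0.0003, 0.0001, 0.028, -0.0011, 0.0008, 0.0004]
--
```

>>> send_rows(motion=[[0,0,0.028,0,0,0],[0.001,0,0.028,0,0,0],[0,0,0.028,0,0,0],[0,0,0,0,0,0]])

```text
clock: 25.05
position: [0.6257, -0.2027, 0.137]
orientation: [-3.138, 0.005, -0.152]
contact_force: [-0.2, -0.6, -1.0]
gripper_width: 0.0858
grasp_force: 0.0
```

>>> send_rows(motion=[[0,0,0,0,0,0],[0,0,0,0,0,0],[0,0,0,0,0,0],[0,0,0,0,0,0],[0,0,0,0,0,0]], jaw=1, newtons=60)

```text
clock: 25.68
position: [0.6284, -0.2047, 0.1419]
orientation: [-3.139, -0.003, -0.154]
contact_force: [-1.2, 4.0, 5.3]
gripper_width: 0.0193
grasp_force: 58.5
```

>>> send_rows(motion=[[0,0,0,0,0,0.06],[0,0,0,0,0,0.1],[0,0,0,0,0,0.1],[0,0,0,0,0,0.1],[0,0,0,0,0,0.1]])

```text
clock: 26.3
position: [0.6285, -0.2046, 0.1419]
orientation: [-3.138, -0.002, -0.615]
contact_force: [-0.2, 3.6, 5.4]
gripper_width: 0.0193
grasp_force: 58.5
```

>>> send_rows(motion=[[0,0,0,0,0,0.1],[0,0,0,0,0,0.1],[0,0,0,0,0,0.1],[0,0,0,0,0,0.1],[0,0,0,0,0,0.1]])

```text
clock: 26.92
position: [0.6285, -0.2045, 0.1419]
orientation: [-3.137, 0.001, -1.118]
contact_force: [-0.6, 4.3, 6.3]
gripper_width: 0.0192
grasp_force: 58.5
```

>>> send_rows(motion=[[0,0,0,0,0,0.085],[0,0,0,0,0,0],[0,0,0,0,0,0]])

```text
clock: 27.3
position: [0.6285, -0.2045, 0.1419]
orientation: [-3.137, 0.001, -1.198]
contact_force: [-0.9, 5.0, 5.4]
gripper_width: 0.0193
grasp_force: 58.5
```

>>> send_rows(motion=[[0,0,0,0,0,0],[0,0,0,0,0,0],[0,0,0,0,0,0],[0,0,0,0,0,0],[0,0,0,0,0,0]], jaw=0)

```text
clock: 27.92
position: [0.6278, -0.2054, 0.1402]
orientation: [-3.139, 0.001, -1.198]
contact_force: [-0.2, -0.3, 0.1]
gripper_width: 0.0855
grasp_force: 0.0
```

>>> send_rows(motion=[[0,0,-0.03,0,0,0],[0,0,-0.05,0,0,0],[0,0,-0.05,0,0,0],[0,0,-0.02,0,0,0]])

```text
clock: 28.42
position: [0.6287, -0.2061, 0.2949]
orientation: [-3.135, -0.005, -1.198]
contact_force: [0.2, -0.8, 0.4]
gripper_width: 0.0853
grasp_force: 0.0
```

```bash
python3 - <<'E'
from h import *
print(pose()[0],pose()[1].as_euler("xyz"))
rows([((.4,-.45,.3),down(-1.2),6)])
E
```

```text
[ 0.62867452 -0.20607971  0.2948868 ] [-3.13483904 -0.00458556 -1.1983487 ]
[0.024, 0.0503, -0.0011, -0.0011, -0.0008, 0.0003]
[0.024, 0.0503, -0.001, -0.0011, -0.0008, 0.0003]
[0.024, 0.0503, -0.001, -0.0011, -0.0008, 0.0003]
[0.024, 0.0503, -0.001, -0.0011, -0.0008, 0.0003]
[0.0241, 0.0503, -0.0009, -0.0011, -0.0008, 0.0003]
[0.0241, 0.0503, -0.0009, -0.0011, -0.0008, 0.0003]
--
```

>>> send_rows(motion=[[0.024,0.05,0,0,0,0],[0.024,0.05,0,0,0,0],[0.024,0.05,0,0,0,0],[0.024,0.05,0,0,0,0],[0.024,0.05,0,0,0,0]])

```text
clock: 29.05
position: [0.4366, -0.4089, 0.288]
orientation: [-3.14, 0.003, -1.198]
contact_force: [-0.1, -1.2, -0.1]
gripper_width: 0.0854
grasp_force: 0.0
```

>>> send_rows(motion=[[0.02,0.04,0,0,0,0],[0,0,0,0,0,0],[0,0,0,0,0,0]])

```text
clock: 29.42
position: [0.4083, -0.4409, 0.2884]
orientation: [-3.139, 0.003, -1.199]
contact_force: [1.1, 0.2, -0.4]
gripper_width: 0.0855
grasp_force: 0.0
```

```bash
python3 - <<'E'
from caps import *
caps(2.0944)
d=vision.snapshot("top");im=d["image"];h=cv2.cvtColor(im,cv2.COLOR_BGR2HSV)
y=((h[...,0]>20)&(h[...,0]<35)&(h[...,1]>120)&(h[...,2]>90))
P=pix(d,[[*AX,.147]])[0];vv,uu=np.nonzero(y);k=np.hypot(uu-P[0],vv-P[1])<70
w=np.array([ray(d,u,v,.05)[:2]-AX for u,v in zip(uu[k],vv[k])]);r=np.hypot(*w.T)
a=np.degrees(np.arctan2(w[:,1],w[:,0]))[r>.06];print("yellow angle median",np.median(a),np.percentile(a,[2,98]),"expect 110.8")
h2=((h[...,0]>8)&(h[...,0]<19)&(h[...,1]>180)&(h[...,2]>120)).astype(np.uint8)
n,l,st,ce=cv2.connectedComponentsWithStats(h2);i=1+np.argmax(st[1:,4]);print("scoop",st[i],ce[i])
m0=cv2.imread("pics/top0.png")
for nm,(u,v) in dict(boards=(232,134),box=(102,208),cup=(468,236)).items():
    print(nm,np.abs(im[v-15:v+15,u-15:u+15].astype(int)-m0[v-15:v+15,u-15:u+15]).mean())
E
```

```text
top area 53 box [310 181  10   9] px [314.4 185.3] w [ 0.632 -0.065] rho 0.141 ang from mid -23.3
top area 26 box [321 183  10   5] px [325.6 185.1] w [ 0.632 -0.095] rho 0.111 ang from mid -24.1
top area 312 box [288 203  21  22] px [297.9 213.1] w [ 0.557 -0.02 ] rho 0.198 ang from mid -0.4
top area 142 box [319 203  23  12] px [330.2 209.3] w [ 0.567 -0.106] rho 0.116 ang from mid 10.0
top area 42 box [323 216  10   7] px [327.6 218.8] w [ 0.541 -0.098] rho 0.137 ang from mid 17.5
scene area 237 box [261 210  16  21] px [268.9 220. ] w [ 0.56  -0.015] rho 0.202 ang from mid -1.9
scene area 124 box [235 213  17  13] px [243.4 219. ] w [ 0.56  -0.103] rho 0.122 ang from mid 11.8
yellow angle median 105.13495838607116 [ 76.37715043 134.04611902] expect 110.8
scoop [162 204  34  22 372] [171.20430108 214.09677419]
boards 1.9837037037037037
box 2.197037037037037
cup 3.3651851851851853
```

```bash
python3 -c "
from rig import order
print(order.hand_in())"
```

```text
the job is handed in; nothing more can be done
None
```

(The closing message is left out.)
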